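# Hook up the press guard and let the clamp off

## Task

Open the bench press so that the clamped hub can be taken out: by its rod handle, lift the clear guard and hook the slotted bar over the catch stud so that the guard stays up by itself, without ever letting the guard drop. Once the guard is hooked up and let go, lift the pawl lever in front and keep it lifted until the clamp arm has swung fully back, then let go, leaving the hub and everything else on the bench where they are.

Things in the scene. Friction and masses are not known exactly. Their poses are not given: they have to be found in the camera images.
- press: Blue bench press, bolted down. Origin on the bench in the guard's plane, midway between its two guide posts; x to the back (away from the robot), y to the left seen from the robot, z up. Base 25 mm high, x -35 to 155, y +-145 mm. Posts at y +-130 up to z 220, cross bar at x 14 to 24, z 206 to 220. Press head behind the guard, up to z 188.
- bracket (a point): Middle of the catch stud's range (axes of the press). The stud is a level round steel pin, 10 mm thick, pointing to the front, at press y 47, ending at x -26. It is fixed at a height NOT reported, anywhere within 13.5 mm above or below this point (press z 234 to 261 mm): find it by touch or sight. The slotted bracket that holds it stands behind the bar at x 15 to 23, up to z 290.
- guard (a joint): Lift of the clear guard (panel 230 wide, 105 mm high) in m: 0 down (lower edge 20 mm above the bench), stop at 0.125. It moves straight up, weighs 0.75 to 1.05 kg with its bar and drops when let go. While it is down its edge lies 3 mm over the pawl lever, which cannot be lifted free of it. Hooked up it stands at 0.062 to 0.089, by the stud's height.
- bar (a joint): Lean of the slotted bar in rad: 0 upright, positive to press +y. It turns freely on the guard about press x, from -0.08 to 0.42; let go unhooked it falls to 0.42. A flat steel plate 36 mm wide, 8 thick, reaching 112 mm above its pivot, in front of the guard. Where the stud meets the plate's solid -y edge the bar stops at a lean of about 0.2 to 0.35; with the stud in the slot it comes upright.
- bar_pivot (a point): Pivot of the bar on the guard, mid-thickness of the bar; at press x -14, y 50, z 105 mm + the guard's lift. Axes of the bar: z along the bar to the handle.
- bar_mouth (a point): Middle of the slot's mouth in the bar's press -y edge: 18 mm to the -y side of the pivot and 42.5 mm above it, along the bar's axes. The mouth is 25 mm high (30 to 55 mm above the pivot). Inside, the J-shaped slot is 14 mm wide (bar y -10 to 4 mm) and runs up to 72 mm above the pivot, behind a lip (y -18 to -10) that spans 55 to 72 mm.
- bar_seat (a point): Where the stud's axis lies in the bar once hooked: in the slot's closed upper end, bar y -3 mm, 67 mm above the pivot. With the stud in the mouth and the bar upright, lowering the bar 15 to 32 mm brings the stud here; it then carries the guard and the lip keeps the bar from falling away.
- bar_grip (a point): Grasp point on the rod handle: a round dark steel rod, 14 mm thick, sticking 87 mm out to the front from the bar's upper end, parallel to press x. This point is on its axis, 64 mm in front of the bar's face and 100 mm from the pivot along the bar. Take it from above, fingers on its press +y and -y sides; the rod can turn in the fingers.
- pawl_grip (a point): Middle of the dark grip block (36 x 14 x 26 mm, along press x, y, z) at the front end of the pawl lever, at press x -85, y -60, z 99 mm at rest. Take it from above with fingers on its +y and -y sides.
- pawl (a joint): Angle of the pawl lever in rad, 0 at rest; positive lifts the front end about an axis along press y at press x 55, z 95 (140 mm behind the grip). Spring-loaded back to 0 (about 2 to 4 N at the grip). Lifted by 0.25 rad (35 mm at the grip) or more the nose is clear of the teeth; stop at 0.42.
- wheel (a point): Centre of the ratchet wheel, 74 mm diameter, axis along press y, behind the guard. Its shaft carries the clamp arm that holds down the hub.
- clamp (a joint): Angle of the ratchet wheel with its clamp arm in rad: about 0 clamped, stop at 0.8 fully backed off. With the pawl lifted its spring swings it back by itself in 1 to 2 s; let down early, the pawl catches the next tooth (teeth 0.37 rad apart). When the pawl is let down afterwards it may nudge the wheel back to about 0.72.
- hub: Dark steel ring on the press base under the clamp arm, 68 mm outer diameter, 30 mm high; origin in the middle of its underside. To be left there.
- spray: Red spray can, 56 mm diameter, 170 mm high, bystander; origin under its middle.
- jar: Amber jar, 70 mm diameter, 90 mm high, bystander; origin under its middle.
- wrench: Steel wrench, 170 mm long, lying on the bench in front, bystander; lies along its x.
- driver: Screwdriver, 190 mm long, lying on the bench in front, bystander; lies along its x.
- filter: White oil filter, 76 mm diameter, 90 mm high, bystander; origin under its middle.
- bearing: Steel bearing ring, 40 mm diameter, 16 mm high, on the back left of the press base, bystander; origin under its middle.

How it is judged:
By the outcome, as a careful person would: the job done as asked, in the order asked, and still so for the second after the job is handed in, with the robot touching nothing.
It also fails if it takes over 72 s, if anything falls off the work surface, if the arm or the gripper's body presses on something with over 40 N, if the wrist force passes 120 N, or if a joint passes its speed limit or range.

## Robot

A 6-joint arm with a two-finger parallel gripper is mounted at the origin on the work surface. World frame = base frame: x ahead of the robot, y to its left, z up, the work surface at z = 0. Lengths are in mm, angles in rad, forces in N, time in s.
With the tool pointing down it reaches from about 275 to 1000 mm from the base axis. Payload 8.4 kg.
Tool frame: the origin (TCP) lies between the finger pads; the fingertips stand 22 mm ahead of it and the grasp point (between the pads) lies 3 mm ahead of it; z points along the fingers, y is the line along which they close (so a half turn about z gives the same grasp; the last joint's range is limited). The gripper opens to 85 mm and grips with 20 to 120 N. Pads are 22 mm wide; open, the fingers measure 114 mm over their backs; the gripper's body (76 mm by 85 mm) begins 54 mm behind the grasp point. The pads swing forward as they close: fully open they stand 13 mm farther back than shut.
Start: joints at [1.222, 0.353, 1.633, -0, 1.155, -0.002], TCP at [212.43, 587.794, 253.281] pointing down, gripper open.
Joint ranges: [-2.63, 2.63], [-0.92, 2.1], [0.06, 2.66], [-1.3, 4.44], [0, 2.69], [-3.02, 3.02]. Speed limits (rad/s): [2.22, 2.22, 2.79, 3.14, 3.14, 3.14].

## Interface

Orientations are given as [roll, pitch, yaw] about the fixed x, y, z axes, in that order (R = Rz(yaw) Ry(pitch) Rx(roll)).
In Python, from rig import r, grab_frame gives the robot as it stands.
- The arm moves only by the shell command python3 -m inch 'ROWS' [FORCE]. ROWS is JSON, a list of rows, each a list of 7 numbers: the turn, a rotation vector about the tool's x, y, z as a fraction of full scale, then the shift along the tool's x, y, z as a fraction of full scale, then the closure, from 0 (fully open) to 1 (shut). In form: [[rx, ry, rz, dx, dy, dz, fingers], ...]. A call has 1 to 8 rows; each row shifts and turns the commanded pose from where the row before left it, along the tool's axes as they then stand; what a row does not reach is not made up. Full scale, the value 1, is 2.5 cm for a shift and pi rad for a turn. A row lasts 1/12 s, in which the tool goes at most 41.7 mm and 7.16 degrees, less where a joint would pass 70% of its speed; a pose out of reach is approached as far as the arm can. A call with a number of a shift or a turn outside -1 to 1 is refused whole. A call with a gripper value outside its range is refused whole. The fingers move at their own pace and stop on an object; FORCE is the grip in N (left out, the last holds). Time passes only in rows, so rows that do not move let the fingers close. It gives the time, the measured TCP pose, the force, the opening and the grip force at its end, in the units of the state.
- r.sense(): the state, without advancing time (a new reading comes with each control period).
- grab_frame(name): name is "side" or "top"; returns a dict with "pixels" (420x560x3 uint8, red, green, blue), "z_map" (420x560 float32, mm along the optical axis (not along the pixel's ray), 0 where there is no reading), "vertical_fov" (degrees; the focal length in pixels is half the picture's height over the tangent of half this angle, whatever the lens; pixels are square), "cx", "cy" (the principal point, pixels), "cam_to_world" (4x4, takes a point from camera to world coordinates). Camera axes: x right, y down, z forward; pixel columns grow to the right and rows downward; lengths in mm; the calibration is good to about 2 mm. A picture is of the moment at which its call begins.
- r.sign_off(): hands the job in; it is judged then, once.
The state is a dict: "clock": time; "qpos": joint angles; "qvel": joint speeds; "joint_efforts": joint torques, N m; "eef_pos": TCP position; "tcp_rot": TCP orientation; "contact_force": force on the tool from outside, world axes, zero at the start; "wrist_torque": the same for the moment, N m; "opening": opening from 0.0 (shut) to 1.0 (fully open); "grasp_force": force on a finger pad.
Only numpy, scipy, OpenCV 4.12 (cv2) and the standard library are available. Lean on these libraries where they do the work, as an engineer would, in place of code of your own. Each camera call takes 0.05 s, during which the arm holds its last target. There are 200 camera calls.

## Working session

There is one attempt and no reset: what is moved stays moved. The work goes in short steps, Python scripts to look and compute and a shell command to move; the robot and the scene stay as the last step left them, time stands still between calls to the robot, and variables do not carry over. Pictures are saved under pics/ and viewed, at most 10 in all, crops included, and the job is handed in when it is done.

```bash
ls; mkdir -p pics
cat > h.py <<'E'
import numpy as np, cv2
from rig import r, grab_frame
def frame(name):
    f=grab_frame(name); return f
def K(f):
    h=f["pixels"].shape[0]; F=h/2/np.tan(np.radians(f["vertical_fov"])/2); return F,f["cx"],f["cy"]
def cloud(f):
    F,cx,cy=K(f); z=f["z_map"].astype(float); v,u=np.indices(z.shape)
    P=np.stack([(u-cx)/F*z,(v-cy)/F*z,z,np.ones_like(z)],-1)@np.array(f["cam_to_world"]).T
    P=P[...,:3]; P[z==0]=np.nan; return P
def proj(f,p):
    F,cx,cy=K(f); q=np.linalg.inv(f["cam_to_world"])@np.append(p,1); return q[0]/q[2]*F+cx,q[1]/q[2]*F+cy
def save(f,n,box=None,s=1):
    im=f["pixels"][...,::-1]
    if box: x0,y0,x1,y1=box; im=im[y0:y1,x0:x1]
    cv2.imwrite("pics/"+n+".png",cv2.resize(im,None,fx=s,fy=s,interpolation=cv2.INTER_CUBIC))
E
python3 - <<'E'
from h import *
a=[]
for n in("side","top"):
    f=frame(n); print(n,f["vertical_fov"],f["cx"],f["cy"],np.round(f["cam_to_world"],3).tolist(),(f["z_map"]>0).mean())
    a.append(f["pixels"][...,::-1])
    np.savez("/tmp/"+n,**f)
im=np.vstack(a); cv2.imwrite("pics/p1.png",a[0]);cv2.imwrite("pics/p2.png",a[1])
s=r.sense(); print({k:np.round(v,3).tolist() for k,v in s.items()})
E
```

```text
pics
side 48.830142002520006 286.3978774436922 207.7912369859389 [[-0.956, 0.235, -0.177, 766.277], [0.294, 0.778, -0.555, 513.455], [0.007, -0.582, -0.813, 888.953], [0.0, 0.0, 0.0, 1.0]] 0.9959608843537415
top 51.33077362181784 282.3731985103091 209.07040505949692 [[-0.016, -0.99, 0.137, 446.758], [-1.0, 0.017, 0.005, 41.033], [-0.007, -0.137, -0.991, 1116.268], [0.0, 0.0, 0.0, 1.0]] 0.9960204081632653
{'clock': 0.1, 'qpos': [1.222, 0.354, 1.634, 0.0, 1.155, -0.002], 'qvel': [-0.0, -0.001, -0.001, -0.0, -0.001, -0.002], 'joint_efforts': [0.0, -60.636, -34.282, -0.0, 0.004, -0.0], 'eef_pos': [212.288, 587.414, 252.634], 'tcp_rot': [-3.14, -0.0, 2.795], 'contact_force': [0.257, -0.909, -0.038], 'wrist_torque': [-0.012, 0.062, -0.027], 'grasp_force': 0.0, 'opening': 1.002}
```

View pics/p1.png

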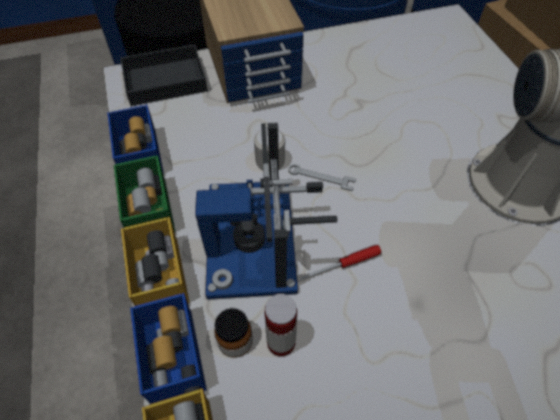

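View pics/p2.png

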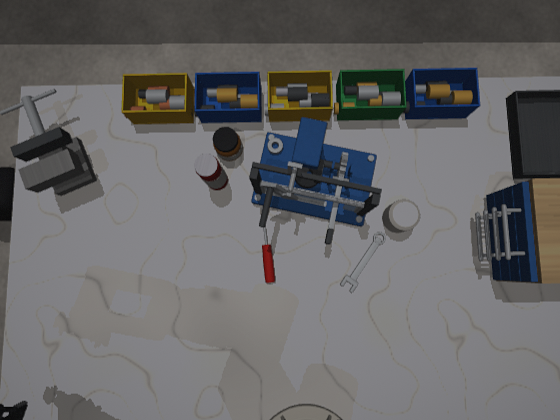

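The side view shows the press around (250,230) with the robot on the right. In the top view it is around (315,185), with the two dark posts at (255,180) and (372,203). I'll zoom in and get the pose of the press from its blue base.

Run:
```python
from h import *
L={n:dict(np.load(f"/tmp/{n}.npz")) for n in("side","top")}
save(L["side"],"p3",(180,110,360,310),3); save(L["top"],"p4",(235,105,425,265),4)
f=L["top"]; P=cloud(f); hsv=cv2.cvtColor(f["pixels"],cv2.COLOR_RGB2HSV)
blue=(hsv[...,0]>100)&(hsv[...,0]<125)&(hsv[...,1]>120)
roi=np.zeros(blue.shape,bool); roi[120:235,235:395]=1
m=blue&roi&(abs(P[...,2]-25)<5)
v,u=np.nonzero(m)
pts=P[m][:,:2]
rect=cv2.minAreaRect(pts.astype(np.float32)); print(m.sum(),rect,np.round(cv2.boxPoints(rect),1).tolist(),np.median(P[m][:,2]))
# heights >195
m=roi&(P[...,2]>150); 
q=P[m]; 
for lo,hi in((150,180),(180,195),(195,230),(230,300)):
    k=m&(P[...,2]>=lo)&(P[...,2]<hi); print(lo,hi,k.sum(),np.round(P[k].min(0)),np.round(P[k].max(0))) if k.any() else 0
```

```text
3721 ((697.393798828125, 5.6829681396484375), (375.5777893066406, 212.34408569335938), 76.79539489746094) [[551.0999755859375, -152.89999389648438], [757.9000244140625, -201.39999389648438], [843.7000122070312, 164.3000030517578], [636.9000244140625, 212.8000030517578]] 25.09169366277706
150 180 142 [ 576. -153.  150.] [674. 115. 180.]
180 195 1306 [ 546. -152.  180.] [773. 115. 195.]
195 230 1336 [ 536. -160.  195.] [672. 114. 229.]
230 300 231 [602.   6. 233.] [658.  34. 294.]
```

View pics/p3.png

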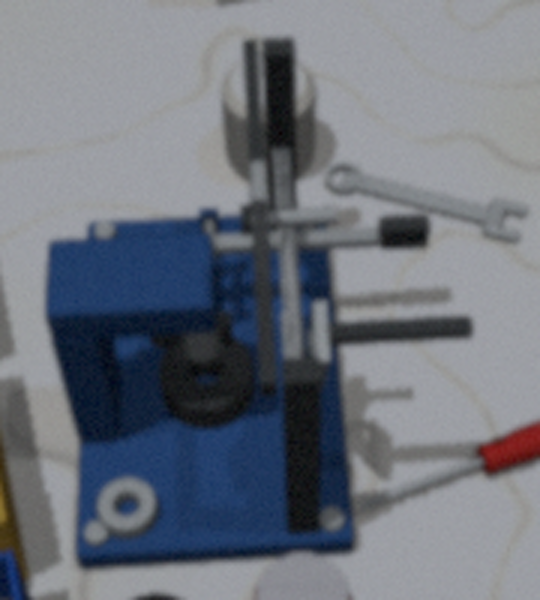

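View pics/p4.png

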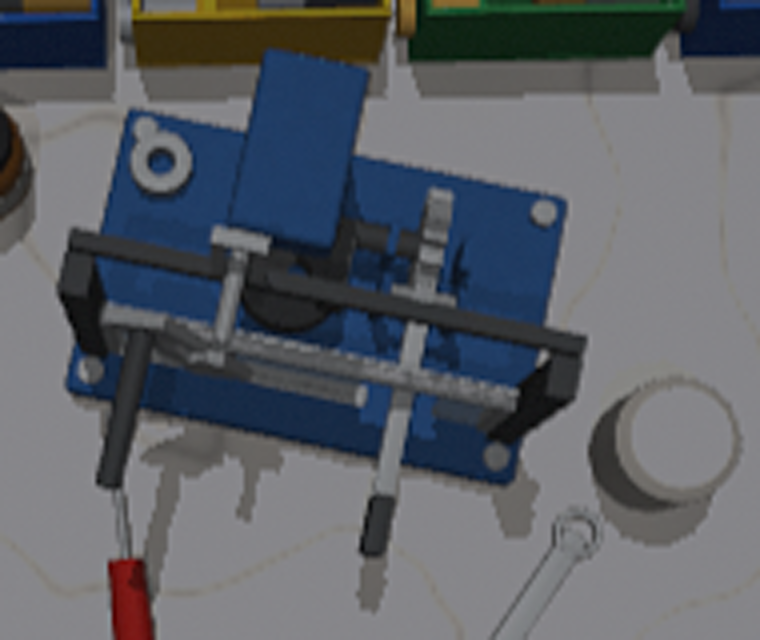

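The crops show the following, in crop pixels:

| Item | View | Position |
|---|---|---|
| Rod handle | top | (135,340) to (110,480) |
| Rod handle | side | (335,330) to (470,327) |
| Stud, running to its tip | top | (238,245) to (218,355) |
| Pawl grip block | top | (378,525) |
| Pawl grip block | side | (405,232) |

The bar is leaning to +y. Next I'll fit the press pose, then the rod, stud and grip from depth.

```bash
cat >> h.py <<'E'
def blue_pose(f,box=(120,235,235,395)):
    P=cloud(f); hsv=cv2.cvtColor(f["pixels"],cv2.COLOR_RGB2HSV)
    m=(hsv[...,0]>100)&(hsv[...,0]<125)&(hsv[...,1]>120)&(abs(P[...,2]-25)<6)
    k=np.zeros(m.shape,bool); k[box[0]:box[1],box[2]:box[3]]=1; m&=k
    m=cv2.morphologyEx(m.astype(np.uint8),cv2.MORPH_OPEN,np.ones((3,3)))
    m=cv2.morphologyEx(m,cv2.MORPH_CLOSE,np.ones((15,15)))
    n,l,st,_=cv2.connectedComponentsWithStats(m); m=(l==1+np.argmax(st[1:,4]))&(abs(P[...,2]-25)<6)
    return cv2.minAreaRect(P[m][:,:2].astype(np.float32))
def to_press(p,o,yaw):
    c,s=np.cos(yaw),np.sin(yaw); d=np.asarray(p)-np.array([*o,0]); return np.stack([c*d[...,0]+s*d[...,1],-s*d[...,0]+c*d[...,1],d[...,2]],-1)
def to_world(p,o,yaw):
    c,s=np.cos(yaw),np.sin(yaw); return np.array([o[0]+c*p[0]-s*p[1],o[1]+s*p[0]+c*p[1],p[2]])
E
python3 - <<'E'
from h import *
L={n:dict(np.load(f"/tmp/{n}.npz")) for n in("side","top")}
f=L["top"]; rc=blue_pose(f); b=cv2.boxPoints(rc); print(rc,np.round(b,1).tolist())
(c,sz,ang)=rc
d=[b[1]-b[0],b[2]-b[1]]; s=min(d,key=np.linalg.norm); s=s*np.sign(s[0]); yaw=np.arctan2(s[1],s[0]); ux=s/np.linalg.norm(s)
o=np.array(c)-60*ux; print("o",o,"yaw",yaw)
np.savez("/tmp/pose",o=o,yaw=yaw)
P=to_press(cloud(f),o,yaw)
# crossbar
m=(P[...,2]>200)&(P[...,2]<228)&(abs(P[...,0]-15)<40)&(abs(P[...,1])<160)
print("cross/posts",np.round(np.nanpercentile(P[m],[0,2,50,98,100],axis=0),1).tolist())
m=(P[...,2]>228)&(P[...,2]<300)&(abs(P[...,0])<60); print("bracket+stud",np.round(np.nanpercentile(P[m],[0,5,50,95,100],axis=0),1).tolist())
m=m&(P[...,0]<8)&(P[...,0]>-24); 
for n in("top","side"):
    Q=to_press(cloud(L[n]),o,yaw)
    m=(Q[...,2]>222)&(Q[...,2]<285)&(Q[...,0]<6)&(Q[...,0]>-26)&(abs(Q[...,1]-47)<15); print("stud",n,m.sum(),np.round(np.percentile(Q[m],[5,50,95],axis=0),1).tolist())
    m=(Q[...,2]>150)&(Q[...,2]<230)&(Q[...,0]<-30)&(Q[...,0]>-125)&(abs(Q[...,1]-90)<40); print("rod",n,m.sum(),np.round(np.percentile(Q[m],[2,50,98],axis=0),1).tolist())
    m=(Q[...,2]>80)&(Q[...,2]<130)&(Q[...,0]<-40)&(Q[...,0]>-125)&(abs(Q[...,1]+60)<25); print("grip",n,m.sum(),np.round(np.percentile(Q[m],[2,50,98],axis=0),1).tolist())
E
```

```text
((676.4134521484375, -34.6378173828125), (287.4382019042969, 189.55459594726562), 76.87992095947266) [[551.5, -153.10000610351562], [736.0999755859375, -196.10000610351562], [801.2999877929688, 83.80000305175781], [616.7000122070312, 126.80000305175781]]
o [617.97966385 -21.01826096] yaw -0.22898857
cross/posts [[-25.0, -139.2, 200.1], [-18.2, -136.4, 201.7], [14.7, 3.1, 219.3], [23.7, 135.0, 223.3], [24.7, 137.3, 227.7]]
bracket+stud [[-26.9, 32.4, 228.8], [-22.3, 34.5, 244.6], [14.9, 46.4, 260.7], [21.8, 58.0, 291.6], [30.9, 60.1, 293.8]]
stud top 81 [[-24.5, 41.9, 255.3], [-10.5, 46.2, 259.2], [4.0, 50.8, 262.0]]
rod top 232 [[-103.7, 83.5, 196.5], [-68.6, 89.8, 201.9], [-31.7, 96.9, 205.6]]
grip top 164 [[-102.8, -66.7, 93.6], [-75.4, -60.1, 108.6], [-40.9, -53.4, 115.0]]
stud side 104 [[-22.9, 43.8, 255.2], [-9.7, 49.2, 260.4], [3.7, 51.6, 263.0]]
rod side 315 [[-103.3, 85.6, 196.0], [-67.1, 93.7, 203.2], [-31.8, 97.8, 206.6]]
grip side 268 [[-101.9, -66.7, 91.1], [-78.0, -55.5, 102.4], [-42.0, -52.1, 115.5]]
```

Every check fits the model. The base measures 287x190, the cross bar top reads 219, and the rod is at y 90 and z about 196, so the lean is 0.42. The stud's axis is at about z 255.5, so the hooked lift should be about 83 mm and entry about 106 mm. I'm setting out to a point above the rod.

```bash
python3 -m inch '[[0,0,-0.0374,0,0,-0.5,0.3],[0,0,0,-0.5,-0.45,-0.5,0.3],[0,0,0,-1,-0.91,0,0.3],[0,0,0,-1,-0.91,0,0.3],[0,0,0,-1,-0.91,0,0.3],[0,0,0,-1,-0.91,0,0.3],[0,0,0,-1,-0.91,0,0.3],[0,0,0,-1,-0.91,0,0.3]]' 60
cat >> h.py <<'E'
def where(tgt=None):
    """TCP in press axes, tool rot; remaining shift to tgt (press) as tool-axis fractions"""
    z=np.load("/tmp/pose.npz"); s=r.sense(); p=to_press(s["eef_pos"],z["o"],float(z["yaw"]))
    print("t",round(s["clock"],2),"tcp press",np.round(p,1),"rot",np.round(s["tcp_rot"],3),"dyaw",round(float(z["yaw"])+np.pi-s["tcp_rot"][2],3),"F",np.round(s["contact_force"],1),"open",round(s["opening"],2),"grip",round(s["grasp_force"],1))
    if tgt is not None: d=np.array(tgt)-p; print("tool mm",np.round([-d[0],d[1],-d[2]],1),"frac",np.round(np.array([-d[0],d[1],-d[2]])/25,2))
E
python3 -c "
from h import *
where((-82,90,245))"
```

```text
clock: 0.77
eef_pos: [337.6, 405.4, 278.0]
tcp_rot: [-3.141, -0.0, 2.913]
contact_force: [1.3, 0.1, -0.1]
opening: 0.7
grasp_force: 0.0
t 0.77 tcp press [-369.9  351.6  278. ] rot [-3.141 -0.     2.913] dyaw 0.0 F [ 1.3  0.1 -0.1] open 0.7 grip 0.0
tool mm [-287.9 -261.6   33. ] frac [-11.52 -10.47   1.32]
```

```bash
python3 -m inch '[[0,0,0,-1,-0.91,0,0.3],[0,0,0,-1,-0.91,0,0.3],[0,0,0,-1,-0.91,0,0.3],[0,0,0,-1,-0.91,0,0.3],[0,0,0,-1,-0.91,0,0.3],[0,0,0,-1,-0.91,0,0.3],[0,0,0,-1,-0.91,0,0.3],[0,0,0,-1,-0.91,0,0.3]]'; python3 -m inch '[[0,0,0,-1,-0.91,0,0.3],[0,0,0,-1,-0.91,0,0.3],[0,0,0,-1,-0.91,0.3,0.3],[0,0,0,-0.4,-0.4,0.5,0.3],[0,0,0,-0.04,0,0.4,0.3],[0,0,0,0,0,0,0.3]]'; python3 -c "
from h import *
where((-82,90,199))
f=frame('top'); save(f,'p5',(235,105,425,265),4)
z=np.load('/tmp/pose.npz'); o,yaw=z['o'],float(z['yaw'])
print([np.round(proj(f,to_world(p,o,yaw)),1) for p in((-105,90.8,196),(-82,90.8,196))])"
```

```text
clock: 1.43
eef_pos: [491.0, 182.6, 278.1]
tcp_rot: [-3.141, -0.0, 2.912]
contact_force: [0.8, 0.3, 0.5]
opening: 0.704
grasp_force: 0.0
clock: 1.93
eef_pos: [554.9, 88.1, 245.4]
tcp_rot: [-3.14, -0.005, 2.91]
contact_force: [-1.1, -0.5, -0.1]
opening: 0.703
grasp_force: 0.0
t 1.93 tcp press [-86.2  91.9 245.4] rot [-3.14  -0.005  2.91 ] dyaw 0.002 F [-1.1 -0.5 -0.1] open 0.7 grip 0.0
tool mm [-4.2 -1.9 46.4] frac [-0.17 -0.08  1.86]
[array([261.2, 227.1]), array([263.5, 216.6])]
```

View pics/p5.png

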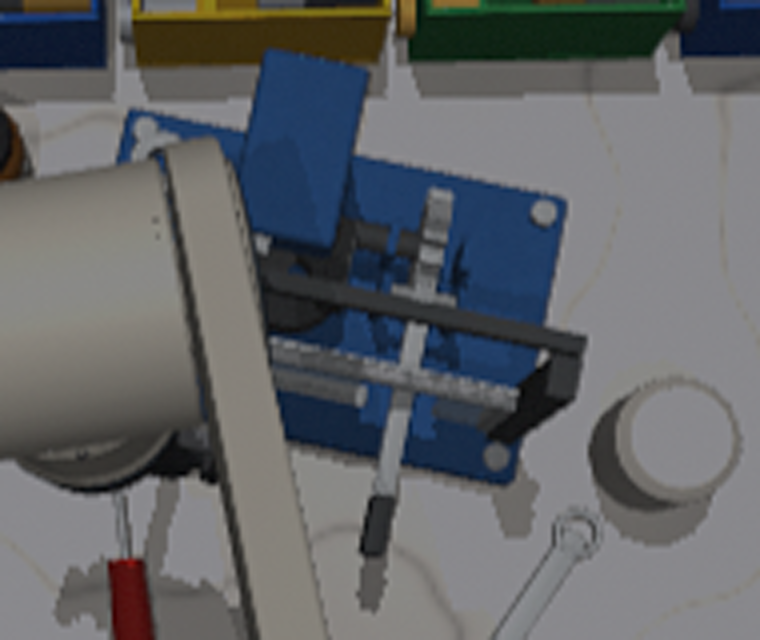

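The arm hides the rod in the top view, although the projected rod matches where it lay before. The fingers are 60 mm apart, which is plenty of margin, so I'll descend and close gently.

```bash
python3 -m inch '[[0,0,0,-0.1,-0.04,0.6,0.3],[0,0,0,-0.07,0,0.6,0.3],[0,0,0,0,0,0.6,0.3],[0,0,0,0,0,0.06,0.3],[0,0,0,0,0,0,0.3],[0,0,0,0,0,0,0.3]]' 30;  python3 -c "
from h import *
where((-82,90,199))
f=frame('side'); save(f,'p6',(180,110,380,310),3)"
```

```text
clock: 2.48
eef_pos: [560.3, 87.6, 202.6]
tcp_rot: [3.141, 0.0, 2.913]
contact_force: [0.0, -0.5, -0.3]
opening: 0.701
grasp_force: 0.0
t 2.48 tcp press [-80.8  92.7 202.6] rot [3.141 0.    2.913] dyaw -0.001 F [ 0.  -0.5 -0.3] open 0.7 grip 0.0
tool mm [ 1.2 -2.7  3.6] frac [ 0.05 -0.11  0.15]
```

View pics/p6.png

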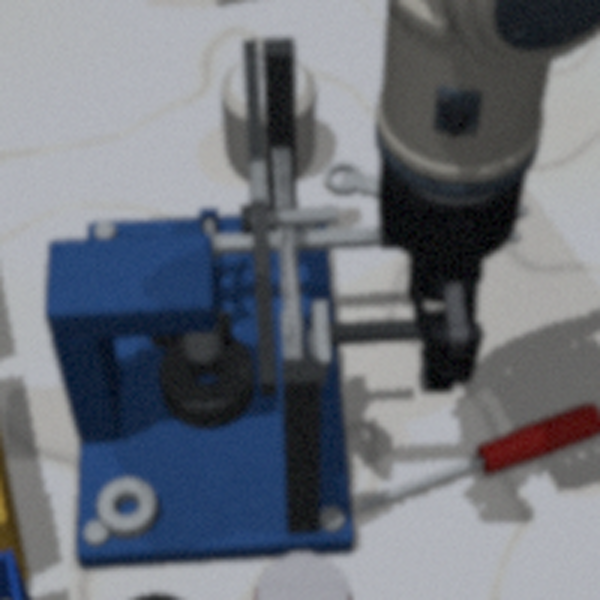

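The fingers straddle the rod, which enters between them at crop (415,330), near its front half. I'll correct by a few mm and close.

```bash
python3 -m inch '[[0,0,0,0.02,-0.1,0.15,0.3],[0,0,0,0,0,0,0.9],[0,0,0,0,0,0,0.9],[0,0,0,0,0,0,0.9],[0,0,0,0,0,0,0.9],[0,0,0,0,0,0,0.9],[0,0,0,0,0,0,0.9],[0,0,0,0,0,0,0.9]]' 60;  python3 -c "
from h import *
where((-82,90,199))"
```

```text
clock: 3.2
eef_pos: [559.5, 84.4, 198.3]
tcp_rot: [3.141, 0.0, 2.912]
contact_force: [-0.4, 1.2, 3.3]
opening: 0.145
grasp_force: 58.5
t 3.2 tcp press [-80.9  89.4 198.3] rot [3.141 0.    2.912] dyaw 0.0 F [-0.4  1.2  3.3] open 0.15 grip 58.5
tool mm [ 1.1  0.6 -0.7] frac [ 0.04  0.02 -0.03]
```

Gripped: the opening of about 12 mm agrees with the 14 mm rod. Lifting straight up.

```bash
python3 -m inch '[[0,0,0,0,0,-0.2,0.9],[0,0,0,0,0,-0.5,0.9],[0,0,0,0,0,-0.6,0.9],[0,0,0,0,0,-0.6,0.9],[0,0,0,0,0,-0.6,0.9],[0,0,0,0,0,-0.5,0.9],[0,0,0,0,0,-0.3,0.9],[0,0,0,0,0,0,0.9]]';  python3 -c "
from h import *
where((-82,90,298))"
```

```text
clock: 3.87
eef_pos: [559.3, 83.9, 281.4]
tcp_rot: [-3.141, 0.001, 2.912]
contact_force: [3.3, -2.4, -6.6]
opening: 0.14
grasp_force: 59.0
t 3.87 tcp press [-80.9  88.9 281.4] rot [-3.141e+00  1.000e-03  2.912e+00] dyaw 0.0 F [ 3.3 -2.4 -6.6] open 0.14 grip 59.0
tool mm [  1.1   1.1 -16.6] frac [ 0.04  0.04 -0.66]
```

The guard's weight of about 10 N shows in the force reading. Next I'll raise it to a lift of about 104 mm, so that the stud faces the mouth.

```bash
python3 -m inch '[[0,0,0,0,0.02,-0.3,0.9],[0,0,0,0,0.02,-0.3,0.9],[0,0,0,0,0,-0.2,0.9],[0,0,0,0,0,0,0.9],[0,0,0,0,0,0,0.9]]';  python3 -c "
from h import *
where((-82,89.4,302.8))
z=np.load('/tmp/pose.npz'); o,yaw=z['o'],float(z['yaw'])
f=frame('side'); Q=to_press(cloud(f),o,yaw); np.savez('/tmp/side2',**f)
save(f,'p7',(240,130,360,250),5)"
```

```text
clock: 4.28
eef_pos: [559.5, 84.9, 299.7]
tcp_rot: [-3.141, -0.0, 2.912]
contact_force: [3.8, -4.3, -7.4]
opening: 0.144
grasp_force: 59.0
t 4.28 tcp press [-81.   89.8 299.7] rot [-3.141 -0.     2.912] dyaw 0.0 F [ 3.8 -4.3 -7.4] open 0.14 grip 59.0
tool mm [ 1.  -0.4 -3.1] frac [ 0.04 -0.02 -0.12]
```

View pics/p7.png

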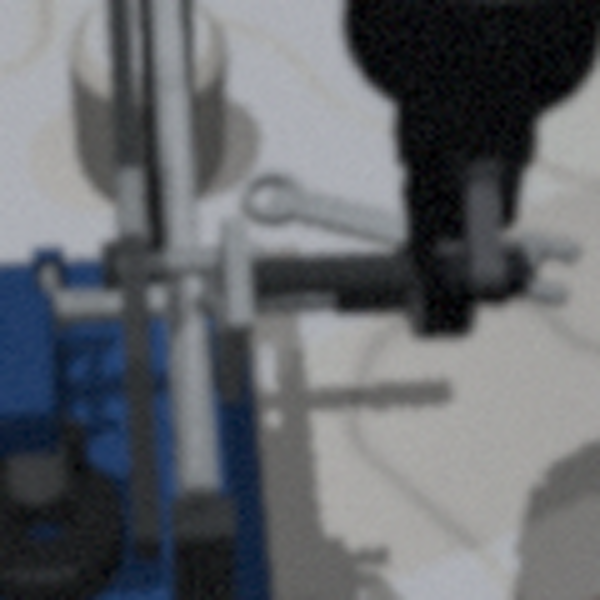

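The guard is up by about 101 mm and the bar still leans. The stud at crop (200,265) reaches the bar's edge at (235,270). Now a stepwise swing to upright, watching the side force.

```bash
python3 -m inch '[[0,0,0,0,0,-0.14,0.9],[0,0,0,0,-0.22,-0.12,0.9],[0,0,0,0,-0.22,-0.1,0.9],[0,0,0,0,0,0,0.9]]';  python3 -c "
from h import *
where((-82,78.5,308.5))"; python3 -m inch '[[0,0,0,0,-0.2,-0.06,0.9],[0,0,0,0,-0.2,-0.04,0.9],[0,0,0,0,0,0,0.9]]';  python3 -c "
from h import *
where((-82,69,311))"
```

```text
clock: 4.67
eef_pos: [557.0, 74.1, 309.4]
tcp_rot: [3.141, 0.0, 2.912]
contact_force: [4.4, -0.3, -6.9]
opening: 0.145
grasp_force: 58.6
t 4.67 tcp press [-81.   78.8 309.4] rot [3.141 0.    2.912] dyaw 0.001 F [ 4.4 -0.3 -6.9] open 0.15 grip 58.6
tool mm [ 1.  -0.3  0.9] frac [ 0.04 -0.01  0.04]
clock: 4.92
eef_pos: [554.8, 64.6, 312.1]
tcp_rot: [3.141, 0.0, 2.912]
contact_force: [3.6, 2.7, -7.7]
opening: 0.144
grasp_force: 58.4
t 4.92 tcp press [-81.   69.1 312.1] rot [3.141 0.    2.912] dyaw 0.001 F [ 3.6  2.7 -7.7] open 0.14 grip 58.4
tool mm [ 1.  -0.1  1.1] frac [ 0.04 -0.    0.04]
```

```bash
python3 -m inch '[[0,0,0,0,-0.2,-0.03,0.9],[0,0,0,0,-0.2,-0.01,0.9],[0,0,0,0,0,0,0.9]]';  python3 -c "
from h import *
where((-82,59,312.5))"; python3 -m inch '[[0,0,0,0,-0.2,-0.01,0.9],[0,0,0,0,-0.19,0,0.9],[0,0,0,0,0,0,0.9],[0,0,0,0,0,0,0.9]]';  python3 -c "
from h import *
where((-82,49.2,313))"
```

```text
clock: 5.17
eef_pos: [552.4, 54.5, 313.1]
tcp_rot: [-3.141, 0.0, 2.912]
contact_force: [4.8, -0.4, -6.1]
opening: 0.144
grasp_force: 58.5
t 5.17 tcp press [-81.   58.7 313.1] rot [-3.141  0.     2.912] dyaw 0.001 F [ 4.8 -0.4 -6.1] open 0.14 grip 58.5
tool mm [1.  0.3 0.6] frac [0.04 0.01 0.02]
clock: 5.5
eef_pos: [550.3, 45.6, 313.3]
tcp_rot: [3.141, 0.0, 2.912]
contact_force: [4.7, 1.3, -6.7]
opening: 0.139
grasp_force: 58.6
t 5.5 tcp press [-81.   49.5 313.3] rot [3.141 0.    2.912] dyaw 0.001 F [ 4.7  1.3 -6.7] open 0.14 grip 58.6
tool mm [ 1.  -0.3  0.3] frac [ 0.04 -0.01  0.01]
```

The bar is upright with no side load, so the stud is in the slot. I'll lower it and watch for the load to transfer at about z 290.

```bash
python3 -m inch '[[0,0,0,0,0,0.2,0.9],[0,0,0,0,0,0.2,0.9],[0,0,0,0,0,0.2,0.9],[0,0,0,0,0,0,0.9]]'; python3 -m inch '[[0,0,0,0,0,0.1,0.9],[0,0,0,0,0,0.1,0.9],[0,0,0,0,0,0,0.9]]';python3 -m inch '[[0,0,0,0,0,0.08,0.9],[0,0,0,0,0,0,0.9]]'; python3 -c "
from h import *
where((-82,49.2,290.5))"
```

```text
clock: 5.83
eef_pos: [550.3, 45.7, 296.8]
tcp_rot: [-3.141, -0.0, 2.913]
contact_force: [4.8, 1.4, -7.2]
opening: 0.14
grasp_force: 58.5
clock: 6.08
eef_pos: [550.3, 45.6, 292.4]
tcp_rot: [-3.142, -0.0, 2.912]
contact_force: [5.4, 1.3, -8.9]
opening: 0.139
grasp_force: 58.5
clock: 6.25
eef_pos: [550.4, 45.7, 291.7]
tcp_rot: [3.141, 0.0, 2.912]
contact_force: [1.8, 2.0, 0.6]
opening: 0.145
grasp_force: 59.6
t 6.25 tcp press [-81.   49.7 291.7] rot [3.141 0.    2.912] dyaw 0.0 F [1.8 2.  0.6] open 0.14 grip 59.6
tool mm [ 1.  -0.5  1.2] frac [ 0.04 -0.02  0.05]
```

The load moved to the stud at z 292, as expected for the seat. Before letting go I'll test the lip with a small push to +y.

```bash
python3 -m inch '[[0,0,0,0,0,0.03,0.9],[0,0,0,0,0.1,0,0.9],[0,0,0,0,0.12,0,0.9],[0,0,0,0,0,0,0.9]]'; python3 -c "
from h import *
where((-82,49.2,290.5))"; python3 -m inch '[[0,0,0,0,-0.1,0,0.9],[0,0,0,0,-0.12,0,0.9],[0,0,0,0,0,0,0.9]]';python3 -c "
from h import *
where((-82,49.2,290.5))"
```

```text
clock: 6.58
eef_pos: [551.3, 49.9, 291.4]
tcp_rot: [-3.139, 0.001, 2.913]
contact_force: [-0.6, -4.3, 5.9]
opening: 0.141
grasp_force: 60.0
t 6.58 tcp press [-81.   53.9 291.4] rot [-3.139e+00  1.000e-03  2.913e+00] dyaw -0.0 F [-0.6 -4.3  5.9] open 0.14 grip 60.0
tool mm [ 1.  -4.7  0.9] frac [ 0.04 -0.19  0.04]
clock: 6.83
eef_pos: [550.4, 45.9, 291.6]
tcp_rot: [3.14, 0.001, 2.912]
contact_force: [0.5, 3.3, 6.7]
opening: 0.141
grasp_force: 60.1
t 6.83 tcp press [-81.   49.8 291.6] rot [3.140e+00 1.000e-03 2.912e+00] dyaw 0.0 F [0.5 3.3 6.7] open 0.14 grip 60.1
tool mm [ 1.  -0.6  1.1] frac [ 0.04 -0.03  0.04]
```

It resists, so the lip holds. Letting go and rising straight up.

```bash
python3 -m inch '[[0,0,0,0,0,0,0.75],[0,0,0,0,0,0,0.6],[0,0,0,0,0,0,0.3],[0,0,0,0,0,0,0.3],[0,0,0,0,0,0,0.3],[0,0,0,0,0,0,0.3]]'; python3 -m inch '[[0,0,0,0,0,-0.4,0.3],[0,0,0,0,0,-0.8,0.3],[0,0,0,0,0,-1,0.3],[0,0,0,0.3,0,-0.4,0.3],[0,0,0,0.5,-0.6,0,0.3],[0,0,0,0.3,-1,0,0.3],[0,0,0,0,-1,0,0.3],[0,0,0,0,-1,0,0.3]]'; python3 -c "
from h import *
where((-85,-60,150))
z=np.load('/tmp/pose.npz'); o,yaw=z['o'],float(z['yaw'])
f=frame('side'); save(f,'p8',(180,110,380,310),3)
Q=to_press(cloud(f),o,yaw); m=(Q[...,2]>270)&(Q[...,2]<320)&(Q[...,0]<-25)&(Q[...,0]>-125)&(abs(Q[...,1]-50)<20); print('rod',m.sum(),np.round(np.percentile(Q[m],[2,50,98],axis=0),1).tolist())"
```

```text
clock: 7.33
eef_pos: [550.1, 45.5, 290.4]
tcp_rot: [-3.141, -0.0, 2.912]
contact_force: [-0.1, -0.3, -0.2]
opening: 0.704
grasp_force: 0.0
clock: 8.0
eef_pos: [501.9, -36.2, 355.9]
tcp_rot: [3.142, 0.0, 2.913]
contact_force: [1.1, 0.3, -1.0]
opening: 0.698
grasp_force: 0.0
t 8.0 tcp press [-109.6  -41.2  355.9] rot [3.142 0.    2.913] dyaw -0.001 F [ 1.1  0.3 -1. ] open 0.7 grip 0.0
tool mm [-24.6 -18.8 205.9] frac [-0.99 -0.75  8.24]
rod 392 [[-103.2, 44.5, 286.0], [-64.3, 53.2, 294.5], [-26.1, 56.7, 297.9]]
```

View pics/p8.png

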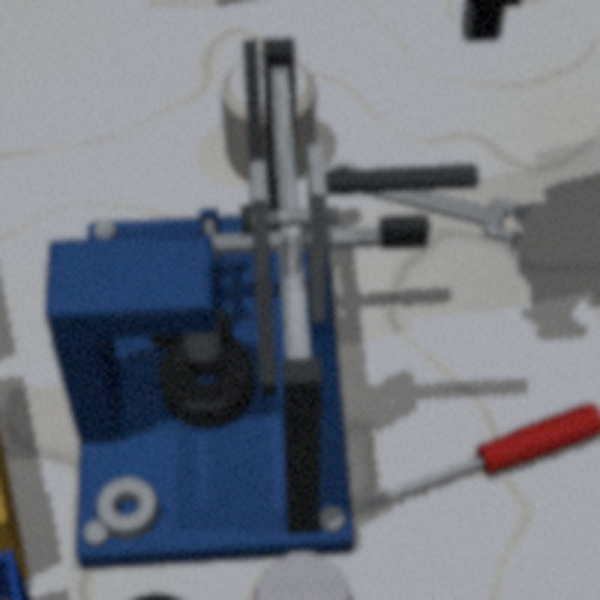

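The guard stays up by itself. The rod is upright at crop (400,178) and z about 289, and the pawl grip is free at (405,232). Moving above the pawl grip and down.

```bash
python3 -m inch '[[0,0,0,-0.45,-0.3,0.3,0.3],[0,0,0,-0.4,-0.2,0.8,0.3],[0,0,0,0,0,1,0.3],[0,0,0,0,0,1,0.3],[0,0,0,0,0,1,0.3],[0,0,0,0,0,1,0.3],[0,0,0,0,0,1,0.3],[0,0,0,0,0,0.5,0.3]]'; python3 -m inch '[[0,0,0,0,0,0,0.3],[0,0,0,0,0,0,0.3]]'; python3 -c "
from h import *
where((-86,-60,102))"
```

```text
clock: 8.72
eef_pos: [519.7, -52.3, 187.2]
tcp_rot: [-3.141, -0.004, 2.913]
contact_force: [-0.3, -0.0, -1.0]
opening: 0.699
grasp_force: 0.0
clock: 8.88
eef_pos: [520.8, -52.6, 189.9]
tcp_rot: [-3.141, -0.002, 2.913]
contact_force: [-0.1, 0.1, 0.1]
opening: 0.7
grasp_force: 0.0
t 8.88 tcp press [-87.4 -52.8 189.9] rot [-3.141e+00 -2.000e-03  2.913e+00] dyaw 0.0 F [-0.1  0.1  0.1] open 0.7 grip 0.0
tool mm [-1.4 -7.2 87.9] frac [-0.06 -0.29  3.52]
```

```bash
python3 -m inch '[[0,0,0,0,-0.29,0.6,0.3],[0,0,0,0,0,0.8,0.3],[0,0,0,0,0,0.8,0.3],[0,0,0,0,0,0.8,0.3],[0,0,0,0,0,0.4,0.3],[0,0,0,0,0,0.1,0.3],[0,0,0,0,0,0,0.3],[0,0,0,0,0,0,0.3]]' 40; python3 -c "
from h import *
where((-86,-60,102))
f=frame('side'); save(f,'p9',(240,110,360,230),4)"
```

```text
clock: 9.55
eef_pos: [520.2, -60.0, 104.2]
tcp_rot: [3.141, 0.002, 2.912]
contact_force: [0.8, 0.7, -0.0]
opening: 0.701
grasp_force: 0.0
t 9.55 tcp press [-86.4 -60.1 104.2] rot [3.141e+00 2.000e-03 2.912e+00] dyaw 0.0 F [ 0.8  0.7 -0. ] open 0.7 grip 0.0
tool mm [-0.4  0.1  2.2] frac [-0.01  0.    0.09]
```

View pics/p9.png

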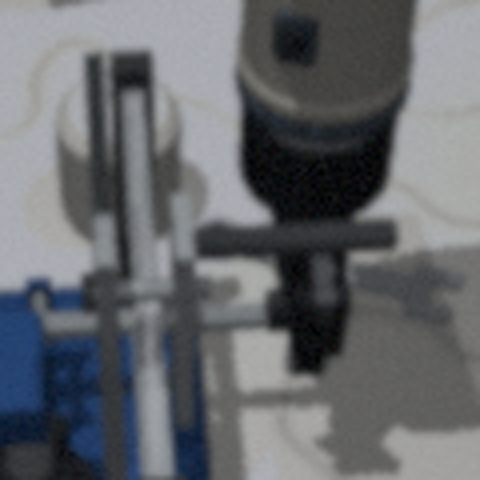

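The fingers straddle the grip block at crop (290,308), and the rod at (300,235) is clear of the hand. Closing, then lifting along the arc in steps.

```bash
python3 -m inch '[[0,0,0,0,0,0.08,0.9],[0,0,0,0,0,0,0.9],[0,0,0,0,0,0,0.9],[0,0,0,0,0,0,0.9],[0,0,0,0,0,0,0.9],[0,0,0,0,0,0,0.9],[0,0,0,0,0,0,0.9]]' 40; python3 -m inch '[[0,0,0,0,0,-0.3,0.9],[0,0,0,-0.02,0,-0.35,0.9],[0,0,0,-0.06,0,-0.35,0.9],[0,0,0,0,0,0,0.9]]'; python3 -c "
from h import *
where((-77,-60,147))"
```

```text
clock: 10.18
eef_pos: [519.4, -59.6, 101.2]
tcp_rot: [3.141, 0.0, 2.912]
contact_force: [1.2, 4.0, 3.5]
opening: 0.157
grasp_force: 43.4
clock: 10.52
eef_pos: [521.9, -60.2, 126.9]
tcp_rot: [3.141, 0.001, 2.912]
contact_force: [1.9, 4.3, -2.6]
opening: 0.159
grasp_force: 41.9
t 10.52 tcp press [-84.7 -60.  126.9] rot [3.141e+00 1.000e-03 2.912e+00] dyaw 0.0 F [ 1.9  4.3 -2.6] open 0.16 grip 41.9
tool mm [ -7.7   0.  -20.1] frac [-0.31  0.   -0.8 ]
```

```bash
python3 -m inch '[[0,0,0,-0.08,0,-0.3,0.9],[0,0,0,-0.12,0,-0.3,0.9],[0,0,0,-0.08,0,-0.23,0.9],[0,0,0,0,0,0,0.9],[0,0,0,0,0,0,0.9],[0,0,0,0,0,0,0.9],[0,0,0,0,0,0,0.9],[0,0,0,0,0,0,0.9]]'; for i in 1 2 3 4 5; do python3 -m inch '[[0,0,0,0,0,0,0.9],[0,0,0,0,0,0,0.9],[0,0,0,0,0,0,0.9],[0,0,0,0,0,0,0.9],[0,0,0,0,0,0,0.9],[0,0,0,0,0,0,0.9],[0,0,0,0,0,0,0.9],[0,0,0,0,0,0,0.9]]' | tail -1; done; python3 -c "
from h import *
where((-77,-60,147))
f=frame('side'); a=f['pixels'][110:290,180:360,::-1]
b=np.load('/tmp/side.npz')['pixels'][110:290,180:360,::-1]
cv2.imwrite('pics/p10.png',cv2.resize(np.hstack([b,a]),None,fx=2.2,fy=2.2,interpolation=cv2.INTER_CUBIC))"
```

```text
clock: 11.18
eef_pos: [527.2, -61.5, 146.1]
tcp_rot: [3.141, -0.002, 2.912]
contact_force: [-0.1, 4.3, -1.4]
opening: 0.158
grasp_force: 41.9
grasp_force: 41.9
grasp_force: 41.9
grasp_force: 41.9
grasp_force: 41.9
grasp_force: 41.9
t 14.52 tcp press [-79.2 -60.  146.1] rot [ 3.141e+00 -2.000e-03  2.912e+00] dyaw 0.0 F [ 0.4  4.8 -2.8] open 0.16 grip 41.9
tool mm [-2.2  0.  -0.9] frac [-0.09  0.   -0.04]
```

View pics/p10.png

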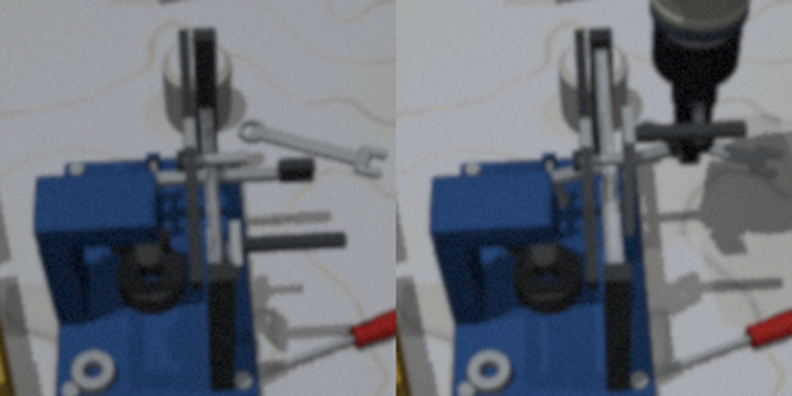

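The lever is visibly tilted up, around (640,155) in the right-hand panel. The clamp arm isn't clear in the picture, so I'll check it from the depth change and keep holding the pawl meanwhile.

Run:
```python
from h import *
z=np.load('/tmp/pose.npz'); o,yaw=z['o'],float(z['yaw'])
for n in("side","top"):
    f0=dict(np.load(f"/tmp/{n}.npz")); f1=frame(n)
    A=to_press(cloud(f0),o,yaw);B=to_press(cloud(f1),o,yaw)
    for nm,M,N in(("was",A,B),("now",B,A)):
        m=(M[...,0]>28)&(M[...,0]<200)&(abs(M[...,1])<145)&(M[...,2]<205)&(abs(f0["z_map"]-f1["z_map"])>8)
        m=cv2.morphologyEx(m.astype(np.uint8),cv2.MORPH_OPEN,np.ones((2,2)))
        k,l,st,c=cv2.connectedComponentsWithStats(m)
        for i in range(1,k):
            if st[i,4]>=8: print(n,nm,st[i,4],np.round(c[i]),"from",np.round(np.median(M[l==i],0)),"other",np.round(np.nanmedian(N[l==i],0)))
```

```text
side was 10 [259. 188.] from [ 34. -64. 101.] other [ 34. -61. 107.]
side was 40 [257. 200.] from [ 42. -87.  27.] other [ 41. -60.  64.]
side was 41 [256. 218.] from [44. -6. 69.] other [ 45. -36.  28.]
side now 10 [259. 188.] from [ 34. -61. 107.] other [ 34. -64. 101.]
side now 8 [262. 194.] from [  30. -106.   26.] other [ 29. -80.  61.]
side now 40 [257. 200.] from [ 41. -60.  64.] other [ 42. -87.  27.]
side now 41 [256. 218.] from [ 45. -36.  28.] other [44. -6. 69.]
top was 8 [322. 160.] from [106. -11.  48.] other [ 98. -10.  75.]
top was 80 [321. 171.] from [ 73. -12.  75.] other [ 65. -12.  99.]
top was 186 [276. 180.] from [35. 91. 25.] other [ -5.  80. 209.]
top was 613 [334. 191.] from [nan nan nan] other [-56. -22. 503.]
top now 8 [322. 160.] from [ 98. -10.  75.] other [106. -11.  48.]
top now 83 [321. 170.] from [ 65. -11.  99.] other [ 74. -12.  75.]
```

The arm part at press (73,-12,75) has risen to (65,-11,99). I'll estimate the swing angle, and hold a little longer to confirm it's steady.

```bash
python3 -m inch '[[0,0,0,0,0,0,0.9],[0,0,0,0,0,0,0.9],[0,0,0,0,0,0,0.9],[0,0,0,0,0,0,0.9],[0,0,0,0,0,0,0.9],[0,0,0,0,0,0,0.9],[0,0,0,0,0,0,0.9],[0,0,0,0,0,0,0.9]]'|tail -1
python3 - <<'E'
from h import *
z=np.load('/tmp/pose.npz'); o,yaw=z['o'],float(z['yaw'])
for n,f in(("before",dict(np.load("/tmp/top.npz"))),("now",frame("top"))):
    Q=to_press(cloud(f),o,yaw); m=(abs(Q[...,1]+12)<7)&(Q[...,2]>40)&(Q[...,2]<160)&(Q[...,0]>28)&(Q[...,0]<150)
    p=Q[m]; print(n,len(p),[(int(x),round(float(np.median(p[abs(p[:,0]-x)<3,2])),0)) for x in range(32,140,6) if (abs(p[:,0]-x)<3).sum()>2])
    vx,vz,_,_=cv2.fitLine(p[(p[:,0]>40)][:,[0,2]].astype(np.float32),cv2.DIST_HUBER,0,.01,.01).ravel(); print("slope",np.arctan(vz/vx))
    m=(abs(Q[...,1]+60)<60)&(Q[...,2]>30)&(Q[...,2]<150)&(Q[...,0]>30); p=Q[m]; print(np.round(np.percentile(p,[2,50,98],axis=0)).tolist())
E
```

```text
grasp_force: 41.9
before 93 [(38, 48.0), (44, 58.0), (56, 75.0), (62, 75.0), (68, 74.0), (74, 76.0), (80, 78.0), (86, 76.0), (92, 75.0), (98, 74.0)]
slope 0.08578868
[[48.0, -116.0, 31.0], [264.0, -60.0, 64.0], [346.0, -3.0, 101.0]]
now 92 [(50, 97.0), (56, 99.0), (62, 102.0), (68, 104.0), (74, 100.0), (80, 92.0), (86, 87.0), (92, 79.0), (98, 74.0), (104, 71.0)]
slope -0.66936326
[[55.0, -116.0, 31.0], [265.0, -61.0, 64.0], [346.0, -3.0, 103.0]]
```

The arm was level before and now slopes at about 0.8 rad, so it's fully backed off. I'll let the pawl down gently along the arc, release and retreat.

```bash
python3 -m inch '[[0,0,0,0.08,0,0.25,0.9],[0,0,0,0.1,0,0.3,0.9],[0,0,0,0.08,0,0.3,0.9],[0,0,0,0.05,0,0.35,0.9],[0,0,0,0.03,0,0.35,0.9],[0,0,0,0,0,0.2,0.9],[0,0,0,0,0,0,0.9],[0,0,0,0,0,0,0.9]]'; python3 -c "
from h import *
where((-86,-60,101.5))"
```

```text
clock: 16.05
eef_pos: [520.3, -59.9, 103.7]
tcp_rot: [3.141, 0.002, 2.912]
contact_force: [1.2, 4.7, 1.1]
opening: 0.156
grasp_force: 47.2
t 16.05 tcp press [-86.3 -60.  103.7] rot [3.141e+00 2.000e-03 2.912e+00] dyaw 0.0 F [1.2 4.7 1.1] open 0.16 grip 47.2
tool mm [-0.3 -0.   2.2] frac [-0.01 -0.    0.09]
```

```bash
python3 -m inch '[[0,0,0,0,0,0.07,0.9],[0,0,0,0,0,0,0.6],[0,0,0,0,0,0,0.3],[0,0,0,0,0,0,0.3],[0,0,0,0,0,0,0.3],[0,0,0,0,0,0,0.3]]'; python3 -m inch '[[0,0,0,0,0,-0.5,0.3],[0,0,0,0,0,-1,0.3],[0,0,0,0,0,-1,0.3],[0,0,0,0.5,0,-1,0.3],[0,0,0,1,0,-1,0.3],[0,0,0,1,0,-1,0.3],[0,0,0,1,0,-1,0.3],[0,0,0,1,0,-0.3,0.3]]'; python3 -m inch '[[0,0,0,1,0,-1,0.3],[0,0,0,1,0,-0.4,0.3],[0,0,0,0.8,0,0,0.3],[0,0,0,0,0,0,0.3],[0,0,0,0,0,0,0.3]]'
python3 - <<'E'
from h import *
where()
z=np.load('/tmp/pose.npz'); o,yaw=z['o'],float(z['yaw'])
for n,f in(("top",frame("top")),("side",frame("side"))):
    Q=to_press(cloud(f),o,yaw)
    m=(abs(Q[...,1]+12)<7)&(Q[...,2]>40)&(Q[...,2]<160)&(Q[...,0]>28)&(Q[...,0]<150); p=Q[m]
    print(n,[(int(x),round(float(np.median(p[abs(p[:,0]-x)<3,2])),0)) for x in range(32,140,6) if (abs(p[:,0]-x)<3).sum()>2])
    m=(Q[...,2]>270)&(Q[...,2]<320)&(Q[...,0]<-30)&(Q[...,0]>-100)&(abs(Q[...,1]-50)<20); print('rod',m.sum(),np.round(np.median(Q[m],axis=0),1))
    m=(Q[...,2]>80)&(Q[...,2]<160)&(Q[...,0]<-40)&(Q[...,0]>-125)&(abs(Q[...,1]+60)<25); print("grip",m.sum(),np.round(np.percentile(Q[m],[2,50,98],axis=0),1).tolist())
    f0=dict(np.load(f"/tmp/{n}.npz")); A=to_press(cloud(f0),o,yaw)
    d=(abs(f0["z_map"]-f["z_map"])>10)&(A[...,2]>-5); d=cv2.morphologyEx(d.astype(np.uint8),cv2.MORPH_OPEN,np.ones((3,3)))
    k,l,st,c=cv2.connectedComponentsWithStats(d); print([(st[i,4],np.round(c[i]).tolist(),np.round(np.nanmedian(A[l==i],0)).tolist(),np.round(np.nanmedian(Q[l==i],0)).tolist()) for i in range(1,k) if st[i,4]>25])
E
```

```text
clock: 16.55
eef_pos: [519.6, -60.2, 101.1]
tcp_rot: [-3.141, -0.0, 2.912]
contact_force: [0.6, 0.5, -0.4]
opening: 0.706
grasp_force: 0.0
clock: 17.22
eef_pos: [410.5, -34.5, 274.4]
tcp_rot: [3.141, 0.004, 2.912]
contact_force: [0.8, 0.1, 1.7]
opening: 0.702
grasp_force: 0.0
clock: 17.63
eef_pos: [341.6, -18.5, 306.6]
tcp_rot: [3.141, 0.002, 2.913]
contact_force: [1.3, -0.1, -0.1]
opening: 0.7
grasp_force: 0.0
t 17.63 tcp press [-269.7  -60.3  306.6] rot [3.141e+00 2.000e-03 2.913e+00] dyaw -0.0 F [ 1.3 -0.1 -0.1] open 0.7 grip 0.0
top [(44, 53.0), (50, 95.0), (56, 100.0), (62, 103.0), (68, 102.0), (74, 95.0), (80, 92.0), (86, 83.0), (92, 78.0), (98, 74.0), (104, 67.0)]
rod 264 [-65.1  48.8 293.2]
grip 162 [[-102.8, -66.8, 93.7], [-76.6, -60.0, 108.7], [-41.7, -53.6, 114.8]]
[(np.int32(71), [320.0, 170.0], [72.0, -9.0, 75.0], [63.0, -9.0, 99.0]), (np.int32(2179), [302.0, 196.0], [-3.0, 42.0, 87.0], [-3.0, 40.0, 201.0]), (np.int32(12155), [346.0, 369.0], [-386.0, -169.0, 0.0], [-263.0, -57.0, 667.0]), (np.int32(365), [14.0, 411.0], [-529.0, 446.0, 298.0], [-656.0, 594.0, -0.0])]
side [(44, 57.0), (50, 92.0), (80, 56.0)]
rod 338 [-64.5  53.2 294.7]
grip 267 [[-101.8, -66.8, 90.5], [-77.9, -55.4, 101.8], [-42.1, -51.8, 115.3]]
[(np.int32(4925), [439.0, 59.0], [-531.0, -624.0, 3.0], [-258.0, -28.0, 447.0]), (np.int32(2986), [538.0, 86.0], [-502.0, -105.0, 314.0], [-537.0, -152.0, 280.0]), (np.int32(285), [274.0, 157.0], [-2.0, -122.0, 131.0], [-0.0, -58.0, 210.0]), (np.int32(1502), [298.0, 197.0], [-33.0, -32.0, 125.0], [-27.0, 50.0, 210.0]), (np.int32(41), [255.0, 217.0], [46.0, -6.0, 76.0], [47.0, -35.0, 29.0])]
```

All as required: the guard is still hooked, the pawl is back at rest, the clamp is back, only guard, bar, clamp and arm changed, and the robot is clear. Handing in.

```bash
python3 -c "
from rig import r
print(r.sign_off())"
```

```text
the job is handed in; nothing more can be done
None
```

The job is handed in at about 18 s: the guard is hooked on the stud and holds by itself, the clamp arm is swung fully back (about 0.8 rad from depth), the pawl is back at rest, the final depth check showed nothing else moved, and the robot is clear of everything.

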